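Spacer on the gearbox, cover held ready for its screws

TASK

Lay the spacer frame flat on top of the gearbox housing with its three holes centred over the housing's threaded holes, and let go of it. Then take the cover plate by its rib and hold it level about 15 mm above the spacer, touching nothing, with its three holes lined up over the threaded holes so that the screws could be dropped straight in; finish while still holding it there, quite still. Leave the oil bottle, the wrench and the screw tray where they are.

Things in the scene. Friction and masses are not known exactly. Their poses are not given: they have to be found in the camera images.
- housing: Gearbox housing fixed to the bench, turned up to 0.5 rad: blue casting 60 mm high, steel top flange 150 (x) x 100 (y) mm with a 98 x 48 mm opening; foot 150 x 120 x 8 mm; 16 mm shaft stub sticking out 33 mm low at +x. Three 7 mm threaded holes in the top: two side by side near the -x end, one in the middle near +x. Origin: centre of the underside; z up.
- housing_hole0 (a point): Threaded hole 0 of the housing, centre of its mouth in the top face, at (-62, 37) mm from the housing's origin in the housing's frame, 60 mm above its underside
- housing_hole1 (a point): Threaded hole 1 of the housing, centre of its mouth in the top face, at (-62, -37) mm from the housing's origin in the housing's frame, 60 mm above its underside
- housing_hole2 (a point): Threaded hole 2 of the housing, centre of its mouth in the top face, at (62, 0) mm from the housing's origin in the housing's frame, 60 mm above its underside
- spacer: Loose aluminium frame 150 (x) x 100 (y) x 12 mm, about 0.3 kg, flat on the bench, turned up to 0.5 rad: rim 26 mm wide, and a middle bar along y through the centre, 12 mm wide in x, 48 mm long, full height, a 43 x 48 mm window on each side of it: pinch the bar across x. Three 14 mm holes in the same triangle as the housing. Origin: centre of the underside; z up.
- spacer_hole0 (a point): Through hole 0 of the spacer, centre of its mouth in the top face, at (-62, 37) mm from the spacer's origin in the spacer's frame, 12 mm above its underside
- spacer_hole1 (a point): Through hole 1 of the spacer, centre of its mouth in the top face, at (-62, -37) mm from the spacer's origin in the spacer's frame, 12 mm above its underside
- spacer_hole2 (a point): Through hole 2 of the spacer, centre of its mouth in the top face, at (62, 0) mm from the spacer's origin in the spacer's frame, 12 mm above its underside
- cover: Loose steel plate 150 (x) x 100 (y) x 6 mm, about 0.45 kg, flat on the bench, turned up to 0.5 rad, on the other side of the housing from the spacer (either way round). Upright rib at its centre, 60 mm in x, 16 mm in y, its top 40 mm above the underside: pinch it across y. Three 14 mm holes in the same triangle as the housing. Origin: centre of the underside; z up.
- cover_hole0 (a point): Through hole 0 of the cover, centre of its mouth in the top face, at (-62, 37) mm from the cover's origin in the cover's frame, 6 mm above its underside
- cover_hole1 (a point): Through hole 1 of the cover, centre of its mouth in the top face, at (-62, -37) mm from the cover's origin in the cover's frame, 6 mm above its underside
- cover_hole2 (a point): Through hole 2 of the cover, centre of its mouth in the top face, at (62, 0) mm from the cover's origin in the cover's frame, 6 mm above its underside
- oil_bottle: Bystander: upright white oil bottle with a red cap, 52 mm across, 130 mm tall, beyond the parts on the left. Origin: centre of its underside.
- wrench: Bystander: steel wrench 170 mm long lying flat, beyond the parts on the right. Origin: on its underside, near the middle.
- screw_tray: Bystander: low open metal tray 80 x 110 x 22 mm with three cap screws in it, beyond the housing, between bottle and wrench. Origin: centre of its underside.
Things that resemble listed ones, but are neither listed nor needed, are in the scene too. Several things have the shape of the cover; the one meant has the colours described above.

How it is judged:
On the way:
1. the spacer lies flat on the housing, each hole centred over its threaded hole within 4 mm, and is let go (horizontal distance between spacer_hole0 and housing_hole0 below 0.004 m and horizontal distance between spacer_hole1 and housing_hole1 below 0.004 m and horizontal distance between spacer_hole2 and housing_hole2 below 0.004 m and z of spacer in the frame of housing between 0.0575 and 0.063 m and angle between spacer's own z axis and vertical below 0.03 rad and contact force between the fingers and spacer below 0.1 N), for 0.3 s.
At the end, for the whole second after the job is handed in: Spacer let go, flat on the housing, every hole within 4 mm of its threaded hole. Cover held in the fingers, still, level within 0.06 rad, underside 5 to 30 mm above the spacer's top, touching neither spacer nor housing, every hole within 4 mm horizontally of its threaded hole (all of step 1 and horizontal distance between cover_hole0 and housing_hole0 below 0.004 m and horizontal distance between cover_hole1 and housing_hole1 below 0.004 m and horizontal distance between cover_hole2 and housing_hole2 below 0.004 m and z of cover in the frame of housing between 0.077 and 0.102 m and angle between cover's own z axis and vertical below 0.06 rad and contact force between the fingers and cover above 1 N and contact force between cover and spacer below 0.05 N and contact force between cover and housing below 0.05 N and linear speed of cover below 0.02 m/s); the arm keeps its last pose, push and grip.
It fails at once if the oil bottle is pushed more than 30 mm (distance of oil_bottle from where it was at the start of the episode above 0.03 m).
It fails at once if the wrench is pushed more than 30 mm (distance of wrench from where it was at the start of the episode above 0.03 m).
It fails at once if the screw tray is pushed more than 30 mm (distance of screw_tray from where it was at the start of the episode above 0.03 m).
It fails at once if the oil bottle is knocked over (angle between oil_bottle's own z axis and vertical above 0.5 rad).
It also fails if it takes over 66 s, if anything falls off the work surface, if the arm or the gripper's body presses on something with over 40 N, if the wrist force passes 120 N, or if a joint passes its speed limit or range.

ROBOT

A 6-joint arm with a two-finger parallel gripper is mounted at the origin on the work surface. World frame = base frame: x ahead of the robot, y to its left, z up, the work surface at z = 0. Lengths are in m, angles in rad, forces in N, time in s.
With the tool pointing down it reaches from about 0.375 to 0.975 m from the base axis. Payload 3.8 kg.
Tool frame: the origin (TCP) lies at the centre of the arm's flange, where the gripper is bolted on; the fingertips stand 173 mm ahead of it and the grasp point (between the pads) lies 155 mm ahead of it; z points along the fingers, y is the line along which they close (so a half turn about z gives the same grasp; the last joint's range is limited). The gripper opens to 85 mm and grips with 20 to 120 N. Pads are 22 mm wide; open, the fingers measure 114 mm over their backs; the gripper's body (76 mm by 85 mm) begins 54 mm behind the grasp point. The pads swing forward as they close: fully open they stand 13 mm farther back than shut.
Start: joints at [1.194, 0.264, 1.604, -0, 1.274, -0.037], TCP at [0.225, 0.636, 0.405] pointing down, gripper open.
Joint ranges: [-2.63, 2.63], [-0.94, 2.18], [0.31, 2.57], [-1.31, 4.45], [0, 2.66], [-2.55, 2.55]. Speed limits (rad/s): [2.57, 2.57, 3.14, 3.14, 3.14, 3.14].

INTERFACE

Orientations are given as [roll, pitch, yaw] about the fixed x, y, z axes, in that order (R = Rz(yaw) Ry(pitch) Rx(roll)).
In Python, from workcell import telemetry, eyes, manip gives the robot as it stands.
- The arm moves only by the shell command python3 -m inch 'ROWS'. ROWS is JSON, a list of rows, each a list of 3 entries, a list of its own where there are three numbers: the shift along the world's x, y, z normalised to -1 to 1, where 1 is 2 cm, then the turn, a rotation vector about the world's x, y, z normalised to -1 to 1, where 1 is 5 degrees, then the closure, from 0 (fully open) to 1 (shut). In form: [[[tx, ty, tz], [rx, ry, rz], gripper], ...]. A call has 1 to 12 rows; each row shifts and turns the commanded pose from where the row before left it; what a row does not reach is not made up. A row lasts 1/12 s, in which the tool goes at most 41.7 mm and 7.16 degrees, less where a joint would pass 70% of its speed; a pose out of reach is approached as far as the arm can. A call with a number of a shift or a turn outside -1 to 1 is refused whole. A call with a gripper value outside its range is refused whole. The fingers move at their own pace and stop on an object; the grip force is fixed at half the most. Time passes only in rows, so rows that do not move let the fingers close. It gives the time, the measured TCP pose, the force, the opening and the grip force at its end, in the units of the state.
- telemetry.get_state(): the state, without advancing time (a new reading comes with each control period).
- eyes.camera(name): name is "side" or "top" or "wrist"; returns a dict with "img" (400x640x3 uint8, red, green, blue), "vertical_fov" (degrees; the focal length in pixels is half the picture's height over the tangent of half this angle, whatever the lens; pixels are square), "cx", "cy" (the principal point, pixels), "extrinsics" (4x4, takes a point from camera to world coordinates). Camera axes: x right, y down, z forward; pixel columns grow to the right and rows downward; lengths in m; the calibration is good to about 2 mm. A picture is of the moment at which its call begins. There is no depth.
- manip.job_done(): hands the job in; it is judged then, once.
The state is a dict: "t": time; "q": joint angles; "dq": joint speeds; "joint_efforts": joint torques, N m; "ee_pos": TCP position; "orientation": TCP orientation; "wrist_force": force on the tool from outside, world axes, zero at the start; "wrist_torque": the same for the moment, N m; "finger_gap": finger opening in m; "grip_force": force on a finger pad.
Only numpy, scipy, OpenCV 4.12 (cv2) and the standard library are available. Lean on these libraries where they do the work, as an engineer would, in place of code of your own. Each camera call takes 0.05 s, during which the arm holds its last target. There are 200 camera calls.

## Working session

There is one attempt and no reset: what is moved stays moved. The work goes in short steps, Python scripts to look and compute and a shell command to move; the robot and the scene stay as the last step left them, time stands still between calls to the robot, and variables do not carry over. Pictures are saved under pics/ and viewed, at most 10 in all, crops included, and the job is handed in when it is done.

```bash
ls; mkdir -p pics; cat > h.py <<'E'
import numpy as np, cv2
from workcell import telemetry, eyes, manip
def cam(n,save=None):
    c=eyes.camera(n)
    if save: cv2.imwrite('pics/'+save,c['img'][:,:,::-1])
    return c
def ray(c,uv,z):
    uv=np.atleast_2d(np.array(uv,float)); f=200/np.tan(np.radians(c['vertical_fov'])/2)
    d=np.c_[(uv[:,0]-c['cx'])/f,(uv[:,1]-c['cy'])/f,np.ones(len(uv))]
    E=np.array(c['extrinsics']); d=d@E[:3,:3].T; o=E[:3,3]
    return o+d*((z-o[2])/d[:,2])[:,None]
E
python3 - <<'E'
from h import *
for n in ['top','side']:
    c=cam(n,n+'1.png'); print(n,c['vertical_fov'],c['cx'],c['cy'],np.round(c['extrinsics'],3).tolist())
print(telemetry.get_state())
E
```

```text
pics
top 42.18181724423566 325.2127501064071 190.12678856569957 [[-0.038, -0.975, 0.219, 0.228], [-0.999, 0.038, -0.006, -0.12], [-0.003, -0.219, -0.976, 1.525], [0.0, 0.0, 0.0, 1.0]]
side 49.644485123551505 320.75159398358693 197.3063245567233 [[0.685, -0.381, 0.621, -0.231], [-0.728, -0.346, 0.592, -0.816], [-0.011, -0.857, -0.515, 0.677], [0.0, 0.0, 0.0, 1.0]]
{'t': 0.1, 'q': array([ 1.19408855e+00,  2.64685039e-01,  1.60527351e+00,  2.45617503e-05,
        1.27370619e+00, -3.68982757e-02]), 'dq': array([-0.0002283 , -0.00218945, -0.00331382, -0.00038774,  0.00052754,
        0.00159058]), 'joint_efforts': array([-1.23089361e-03, -5.16706109e+01, -3.68588161e+01, -3.24983330e-05,
        6.24232154e-03, -3.31716862e-06]), 'ee_pos': array([0.22486134, 0.63610512, 0.40346181]), 'orientation': array([-3.13952285e+00, -9.98934919e-05,  2.80177584e+00]), 'wrist_force': array([ 0.89944378,  0.09408093, -0.39440127]), 'wrist_torque': array([ 0.06172988, -0.02035204, -0.04790783]), 'grip_force': 0.0, 'finger_gap': 0.08569823278592723}
```

View pics/top1.png

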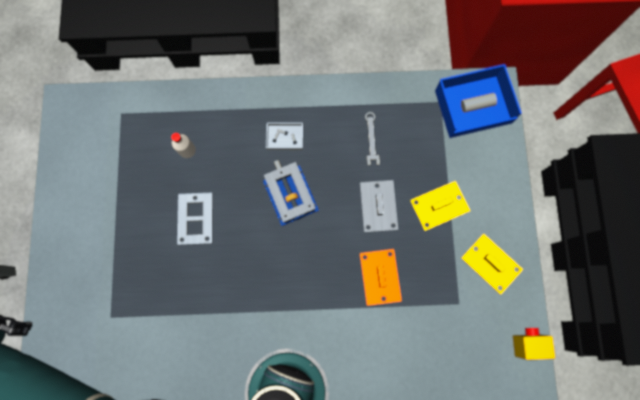

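View pics/side1.png

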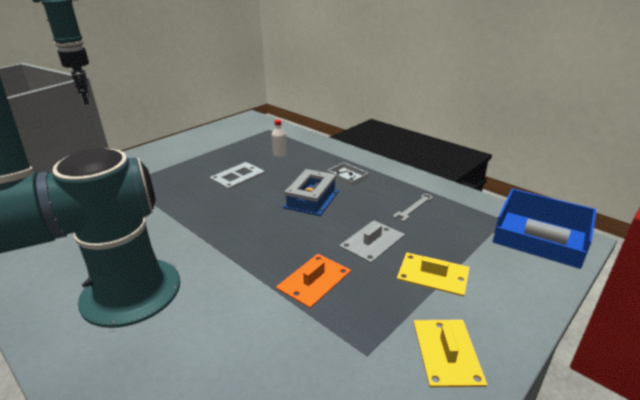

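The top view shows the spacer at (195,218), the housing at (290,192) with its stub pointing up-left, and the grey cover at (379,205). The yellow and orange plates are decoys. The side view agrees. Next I'll get rough positions.

```bash
python3 - <<'E'
from h import *
c=cam('top'); g=c['img'].astype(int)
mx=g.max(2);mn=g.min(2)
m=((mn>125)&(mx-mn<40)).astype(np.uint8); m[:105]=0;m[310:]=0;m[:,:125]=0;m[:,445:]=0
n,l,s,ce=cv2.connectedComponentsWithStats(m)
for i in range(1,n):
    if s[i,4]>250:
        p=np.argwhere(l==i)[:,::-1].astype(np.float32)
        (u,v),wh,a=cv2.minAreaRect(p); b=cv2.boxPoints(((u,v),wh,a))
        for z in (.012,.06,.006): print((round(u),round(v)),z,np.round(ray(c,(u,v),z)[0,:2],3), np.round(np.linalg.norm(np.diff(ray(c,b,z),axis=0),axis=1),3), np.round([np.arctan2(*(d[1::-1])) for d in np.diff(ray(c,b,z)[:,:2],axis=0)],3))
print(ray(c,[(180,138),(284,136),(371,140)],0.0).round(3))
w=cam('wrist','w0.png'); print(w['vertical_fov'],w['cx'],w['cy'],np.round(w['extrinsics'],3).tolist())
E
```

```text
(222, 108) 0.012 [0.84  0.183] [0.6   0.023 0.598] [-1.61   3.106  1.531]
(222, 108) 0.06 [0.82  0.173] [0.581 0.022 0.579] [-1.61   3.106  1.531]
(222, 108) 0.006 [0.842 0.184] [0.602 0.023 0.601] [-1.61   3.106  1.531]
(372, 139) 0.012 [ 0.724 -0.278] [0.038 0.165 0.037] [-1.563  3.123  1.578]
(372, 139) 0.06 [ 0.708 -0.273] [0.036 0.16  0.036] [-1.563  3.123  1.578]
(372, 139) 0.006 [ 0.726 -0.279] [0.038 0.166 0.037] [-1.563  3.123  1.578]
(284, 136) 0.012 [ 0.744 -0.009] [0.111 0.08  0.11 ] [-1.61   3.113  1.532]
(284, 136) 0.06 [ 0.728 -0.013] [0.107 0.078 0.106] [-1.61   3.113  1.532]
(284, 136) 0.006 [ 0.746 -0.009] [0.111 0.081 0.11 ] [-1.61   3.113  1.532]
(287, 188) 0.012 [ 0.58  -0.016] [0.104 0.181 0.102] [-1.192 -2.781  1.94 ]
(287, 188) 0.06 [ 0.569 -0.019] [0.101 0.176 0.099] [-1.192 -2.781  1.94 ]
(287, 188) 0.006 [ 0.581 -0.015] [0.105 0.182 0.102] [-1.192 -2.781  1.94 ]
(379, 206) 0.012 [ 0.515 -0.285] [0.103 0.152 0.1  ] [-1.521 -3.124  1.619]
(379, 206) 0.06 [ 0.506 -0.28 ] [0.099 0.147 0.097] [-1.521 -3.124  1.619]
(379, 206) 0.006 [ 0.516 -0.286] [0.103 0.152 0.101] [-1.521 -3.124  1.619]
(194, 218) 0.012 [0.499 0.262] [0.102 0.156 0.1  ] [-1.61  -3.132  1.532]
(194, 218) 0.06 [0.49 0.25] [0.099 0.151 0.096] [-1.61  -3.132  1.532]
(194, 218) 0.006 [0.5   0.264] [0.102 0.157 0.1  ] [-1.61  -3.132  1.532]
[[ 0.753  0.313  0.   ]
 [ 0.747 -0.008  0.   ]
 [ 0.723 -0.276  0.   ]]
60.657620059035025 322.02810230560834 202.8414624078429 [[0.334, 0.901, 0.276, 0.154], [0.943, -0.318, -0.1, 0.661], [-0.002, 0.293, -0.956, 0.373], [0.0, 0.0, 0.0, 1.0]]
```

```bash
python3 -m inch '[[[0.7,-1,0],[0,0,-1],0],[[0.7,-1,0],[0,0,-1],0],[[0.7,-1,0],[0,0,-1],0],[[0.7,-1,0],[0,0,-1],0],[[0.7,-1,0],[0,0,-1],0],[[0.7,-1,0],[0,0,-1],0],[[0.7,-1,0],[0,0,-1],0],[[0.7,-1,0],[0,0,-1],0],[[0.7,-1,0],[0,0,-1],0],[[0.7,-1,0],[0,0,-1],0],[[0.7,-1,0],[0,0,-1],0],[[0.7,-1,0],[0,0,-1],0]]'
python3 -m inch '[[[0.7,-1,0],[0,0,-1],0.5],[[0.7,-1,0],[0,0,-1],0.5],[[0.7,-1,0],[0,0,0],0.5],[[0.7,-1,0],[0,0,0],0.5],[[0.7,-1,0],[0,0,0],0.5],[[0.7,-1,0],[0,0,0],0.5],[[0.7,-1,0],[0,0,0],0.5],[[0,0,0],[0,0,0],0.5],[[0,0,0],[0,0,0],0.5]]'
python3 - <<'E'
from h import *
w=cam('wrist','w1.png'); print(np.round(w['extrinsics'],3).tolist()); s=telemetry.get_state();print(s['ee_pos'],s['orientation'],s['finger_gap'],s['t'])
E
```

```text
t: 1.2
ee_pos: [0.3934, 0.3953, 0.4045]
orientation: [-3.141, 0.0, 1.75]
wrist_force: [0.1, 0.3, 0.2]
finger_gap: 0.0854
grip_force: 0.0
t: 1.95
ee_pos: [0.4915, 0.2554, 0.4045]
orientation: [-3.141, -0.0, 1.577]
wrist_force: [-0.4, -0.1, -0.9]
finger_gap: 0.0428
grip_force: 0.0
[[1.0, 0.006, 0.002, 0.491], [0.006, -0.956, -0.293, 0.33], [0.0, 0.293, -0.956, 0.374], [0.0, 0.0, 0.0, 1.0]]
[0.49097947 0.2561472  0.40446602] [-3.14090655e+00 -2.98659911e-04  1.57870670e+00] 0.04294530919603688 2.0
```

View pics/w1.png

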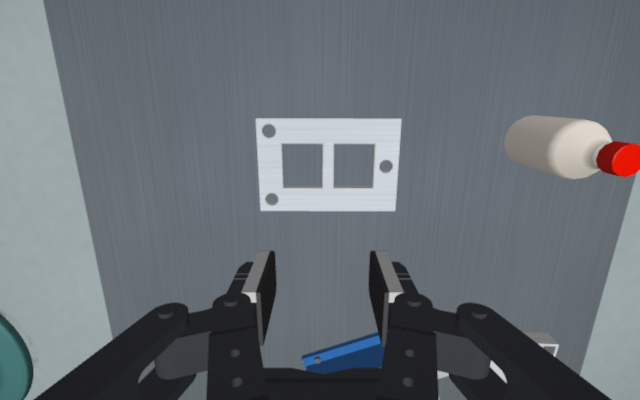

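The spacer is clear in this view: holes at (269,131), (271,199) and (386,166), windows at (302,165) and (353,165). I'll fit its pose now.

```bash
cat >> h.py <<'E'
TRI=np.array([(-62,37),(-62,-37),(62,0)])/1000
def fit(model,pts):
    mc,pc=model.mean(0),pts.mean(0); A=model-mc;B=pts-pc
    a=np.arctan2((A[:,0]*B[:,1]-A[:,1]*B[:,0]).sum(),(A*B).sum()); R=np.array([[np.cos(a),-np.sin(a)],[np.sin(a),np.cos(a)]])
    o=pc-R@mc; return o,a,np.linalg.norm(model@R.T+o-pts,axis=1)
def blobs(c,mask,amin,amax,z):
    n,l,s,ce=cv2.connectedComponentsWithStats(mask.astype(np.uint8))
    return [(ce[i].round(1),int(s[i,4]),ray(c,ce[i],z)[0,:2]) for i in range(1,n) if amin<s[i,4]<amax]
E
python3 - <<'E'
from h import *
c=cam('wrist'); g=c['img'].astype(int); d=g.mean(2)<150
d[:110]=0;d[220:]=0;d[:,:240]=0;d[:,420:]=0
B=blobs(c,d,60,3000,.012)
for b in B: print(b)
h=[b for b in B if b[1]<500]; w=[b for b in B if 500<b[1]]
h=sorted(h,key=lambda b:b[2][0]); l=sorted(h[:2],key=lambda b:-b[2][1])
w=sorted(w,key=lambda b:b[2][0])
P=np.array([l[0][2],l[1][2],h[2][2]]+[x[2] for x in w])
o,a,r=fit(np.vstack([TRI,[(-.0275,0),(.0275,0)]]),P); print(o,a,r)
s=telemetry.get_state();print(s['ee_pos'],s['orientation'],(o-s['ee_pos'][:2])/.02)
E
```

```text
(array([269. , 131.2]), 136, array([0.43509383, 0.29761669]))
(array([302.6, 166. ]), 1715, array([0.46972479, 0.26123525]))
(array([353.8, 166.3]), 1735, array([0.52467339, 0.2613157 ]))
(array([386.1, 166.7]), 122, array([0.55926279, 0.26110893]))
(array([271.8, 199.4]), 111, array([0.43539133, 0.22363954]))
[0.49722911 0.26103695] 0.004333005014357852 [0.00015323 0.00012912 0.00019963 0.00031749 0.00016896]
[0.49069823 0.25663676 0.40450589] [-3.14095223e+00 -3.36941101e-04  1.57979089e+00] [0.32654393 0.22000984]
```

```bash
python3 -m inch '[[[0.3,-1,0],[0,0,0],0.5],[[0.3,-1,0],[0,0,0],0.5],[[0.3,-1,0],[0,0,0],0.5],[[0.3,-1,0],[0,0,0],0.5],[[0.3,-1,0],[0,0,0],0.5],[[0.3,-1,0],[0,0,0],0.5],[[0.3,-1,0],[0,0,0],0.5],[[0.3,-1,0],[0,0,0],0.5],[[0.3,-1,0],[0,0,0],0.5],[[0.3,-1,0],[0,0,0],0.5],[[0,0,0],[0,0,0],0.5],[[0,0,0],[0,0,0],0.5]]'
python3 - <<'E'
from h import *
w=cam('wrist','w2.png')
E
```

```text
t: 3.05
ee_pos: [0.5509, 0.0567, 0.4046]
orientation: [-3.141, -0.001, 1.579]
wrist_force: [-0.2, -0.7, -0.3]
finger_gap: 0.0431
grip_force: 0.0
```

View pics/w2.png

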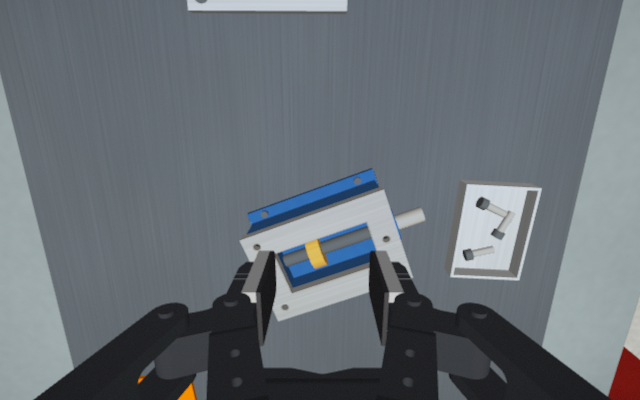

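All three threaded holes are visible, at about (257,247), (285,307) and (386,239), and the shaft stub is at +x. I'll fit the housing pose.

```bash
cat > hs.py <<'E'
from h import *
c=cam('wrist'); g=c['img'].astype(float).mean(2)
P=[]
for u,v in [(257,247),(285,307),(386,239)]:
    q=g[v-6:v+7,u-6:u+7]; w=np.clip(130-q,0,None); yy,xx=np.mgrid[v-6:v+7,u-6:u+7]
    k=np.array([(w*xx).sum(),(w*yy).sum()])/w.sum(); print(k,(w>0).sum()); P.append(ray(c,k,.06)[0,:2])
o,a,r=fit(TRI,np.array(P)); print(o,a,r,telemetry.get_state()['ee_pos'])
E
python3 hs.py
```

```text
[257.52252528 247.60741649] 45
[284.71367259 307.29000613] 25
[385.90013727 238.73987646] 33
[ 0.55693651 -0.02329308] 0.3699569851205002 [0.00078565 0.00038157 0.00040515] [0.55066616 0.05753371 0.40456747]
```

```bash
python3 -m inch '[[[-0.27,1,0],[0,0,0],0.5],[[-0.27,1,0],[0,0,0],0.5],[[-0.27,1,0],[0,0,0],0.5],[[-0.27,1,0],[0,0,0],0.5],[[-0.27,1,0],[0,0,0],0.5],[[-0.27,1,0],[0,0,0],0.5],[[-0.27,1,0],[0,0,0],0.5],[[-0.27,1,0],[0,0,0],0.5],[[-0.27,1,0],[0,0,0],0.5],[[-0.25,1,-0.5],[0,0,0],0.5],[[0,0.17,-1],[0,0,0],0.5],[[0,0,-1],[0,0,0],0.5]]'
python3 -m inch '[[[0,0,-1],[0,0,0],0.5],[[0,0,-1],[0,0,0],0.5],[[0,0,-1],[0,0,0],0.5],[[0,0,-1],[0,0,0],0.5],[[0,0,-1],[0,0,0],0.5],[[0,0,-1],[0,0,0],0.5],[[0,0,0],[0,0,0],0.5],[[0,0,0],[0,0,0],0.5]]'
```

```text
t: 4.15
ee_pos: [0.4965, 0.2629, 0.3554]
orientation: [3.139, -0.002, 1.584]
wrist_force: [-0.5, 0.3, -0.4]
finger_gap: 0.0429
grip_force: 0.0
t: 4.82
ee_pos: [0.496, 0.2605, 0.2336]
orientation: [-3.138, 0.001, 1.582]
wrist_force: [-0.2, -0.2, -0.2]
finger_gap: 0.0426
grip_force: 0.0
```

```bash
python3 -m inch '[[[0.06,0,-0.7],[0,0,-0.1],0.5],[[0,0,-0.7],[0,0,0],0.5],[[0,0,-0.7],[0,0,0],0.5],[[0,0,-0.65],[0,0,0],0.5],[[0,0,0],[0,0,0],0.5],[[0,0,0],[0,0,0],0.5]]'
python3 -m inch '[[[0,0,0],[0,0,0],1],[[0,0,0],[0,0,0],1],[[0,0,0],[0,0,0],1],[[0,0,0],[0,0,0],1],[[0,0,0],[0,0,0],1],[[0,0,0],[0,0,0],1],[[0,0,0],[0,0,0],1],[[0,0,0],[0,0,0],1]]'
```

```text
t: 5.32
ee_pos: [0.4985, 0.2601, 0.1799]
orientation: [-3.141, 0.0, 1.572]
wrist_force: [1.4, 0.5, -0.8]
finger_gap: 0.0423
grip_force: 0.0
t: 5.98
ee_pos: [0.4991, 0.2601, 0.1811]
orientation: [3.14, -0.001, 1.571]
wrist_force: [-2.1, -1.0, 6.0]
finger_gap: 0.0093
grip_force: 58.8
```

```bash
python3 -m inch '[[[0,0,0],[0,0,0],0.5],[[0,0,0],[0,0,0],0.5],[[0,0,0],[0,0,0],0.5],[[0,0,0],[0,0,0],0.5],[[0,0,-0.15],[0,0,0],0.5],[[0,0,-0.1],[0,0,0],0.5],[[0,0,0],[0,0,0],0.5],[[0,0,0],[0,0,0],0.5]]'
python3 -m inch '[[[0,0,0],[0,0,0],1],[[0,0,0],[0,0,0],1],[[0,0,0],[0,0,0],1],[[0,0,0],[0,0,0],1],[[0,0,0],[0,0,0],1],[[0,0,0],[0,0,0],1],[[0,0,0],[0,0,0],1],[[0,0,0],[0,0,0],1]]'
python3 -c "from h import *
cam('wrist','w3.png')"
```

```text
t: 6.65
ee_pos: [0.4984, 0.2597, 0.1742]
orientation: [-3.141, 0.0, 1.571]
wrist_force: [-0.0, -0.2, -0.2]
finger_gap: 0.043
grip_force: 0.0
t: 7.32
ee_pos: [0.4987, 0.2599, 0.175]
orientation: [3.141, -0.0, 1.571]
wrist_force: [0.5, -0.7, 3.9]
finger_gap: 0.0101
grip_force: 60.8
```

View pics/w3.png

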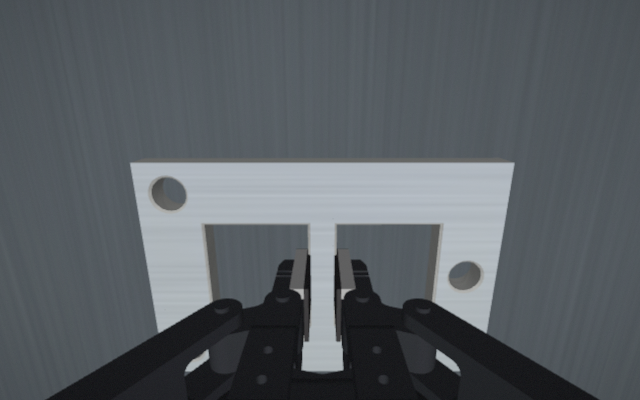

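The bar sits squarely between the pads. Hole 0 is at (168,193) and hole 2 at (465,275). I'll lift.

```bash
python3 -m inch '[[[0,0,0.3],[0,0,0],1],[[0,0,0.6],[0,0,0],1],[[0,0,1],[0,0,0],1],[[0,0,1],[0,0,0],1],[[0,0,1],[0,0,0],1],[[0,0,1],[0,0,0],1],[[0,0,0.6],[0,0,0],1],[[0,0,0.3],[0,0,0],1],[[0,0,0],[0,0,0],1],[[0,0,0],[0,0,0],1],[[0,0,0],[0,0,0],1],[[0,0,0],[0,0,0],1]]'
cat > sp.py <<'E'
from h import *
c=cam('wrist'); s=telemetry.get_state(); g=c['img'].astype(float).mean(2)
z=s['ee_pos'][2]-.1755+.012; P=[]
for u,v in [(168,193),(465,275)]:
    m=np.zeros((400,640)); m[v-24:v+25,u-24:u+25]=g[v-24:v+25,u-24:u+25]<150
    print(blobs(c,m,200,1400,z))
    q=sorted(blobs(c,m,200,1400,z),key=lambda b:-b[1])[0]; P.append(q[2])
o,a,r=fit(TRI[[0,2]],np.array(P)); y=s['orientation'][2]
d=o-s['ee_pos'][:2]; th=y-np.pi/2; R=np.array([[np.cos(th),np.sin(th)],[-np.sin(th),np.cos(th)]])
print('spacer',o,a,r,'tcp',s['ee_pos'],s['orientation'],'off in tool(yaw-90) frame',R@d,'dyaw',a-th,s['finger_gap'])
E
python3 sp.py
```

```text
t: 8.37
ee_pos: [0.4979, 0.2595, 0.289]
orientation: [-3.139, 0.001, 1.571]
wrist_force: [-0.4, -0.0, -2.8]
finger_gap: 0.0101
grip_force: 60.1
[(array([168.1, 193. ]), 980, array([0.43504332, 0.29731335]))]
[(array([464.4, 275.1]), 755, array([0.55893006, 0.26038956]))]
spacer [0.49699251 0.26035146] 0.0003143877473927826 [6.51563734e-05 6.51563734e-05] tcp [0.49799677 0.25953596 0.28910547] [-3.13901099e+00  1.12622391e-03  1.57131003e+00] off in tool(yaw-90) frame [-0.00100384  0.00081601] dyaw -0.00019931952170693427 0.010193868203083196
```

```bash
python3 -m inch '[[[0.1,-0.5,0],[0,0,0.2],1],[[0.2,-0.94,0],[0,0,0.3],1],[[0.2,-0.94,0],[0,0,0.3],1],[[0.2,-0.94,0],[0,0,0.3],1],[[0.2,-0.94,0],[0,0,0.3],1],[[0.2,-0.94,0],[0,0,0.3],1],[[0.2,-0.94,0],[0,0,0.3],1],[[0.2,-0.94,0],[0,0,0.3],1],[[0.2,-0.94,0],[0,0,0.3],1],[[0.2,-0.94,0],[0,0,0.3],1],[[0.2,-0.94,0],[0,0,0.3],1],[[0.2,-0.94,0],[0,0,0.3],1]]'
python3 -m inch '[[[0.2,-0.94,0],[0,0,0.3],1],[[0.2,-0.94,0],[0,0,0.3],1],[[0.2,-0.94,0],[0,0,0.3],1],[[0.1,-0.49,0],[0,0,0],1],[[0,0,-0.3],[0,0,0],1],[[0,0,-0.3],[0,0,0],1],[[0,0,-0.3],[0,0,0],1],[[0,0,0],[0,0,0],1],[[0,0,0],[0,0,0],1],[[0,0,0],[0,0,0],1]]'
python3 sp.py; python3 -c "from h import *
cam('wrist','w4.png')"
```

```text
t: 9.42
ee_pos: [0.5444, 0.0421, 0.2897]
orientation: [-3.14, -0.0, 1.878]
wrist_force: [0.7, -0.4, -3.2]
finger_gap: 0.0099
grip_force: 60.0
t: 10.25
ee_pos: [0.5584, -0.0224, 0.2724]
orientation: [-3.141, -0.0, 1.956]
wrist_force: [0.3, -0.3, -2.5]
finger_gap: 0.0097
grip_force: 60.0
[(array([167.6, 192.9]), 976, array([ 0.48609613, -0.0103631 ]))]
[(array([464.8, 275. ]), 778, array([0.61495897, 0.00204129]))]
spacer [ 0.55749153 -0.02130013] 0.3859411953489832 [2.80092287e-05 2.80092287e-05] tcp [ 0.55860074 -0.02254838  0.27276421] [ 3.14142590e+00 -7.74781066e-06  1.95620128e+00] off in tool(yaw-90) frame [-0.00055858  0.00157368] dyaw 0.0005362462876928875 0.01022384314484572
```

View pics/w4.png

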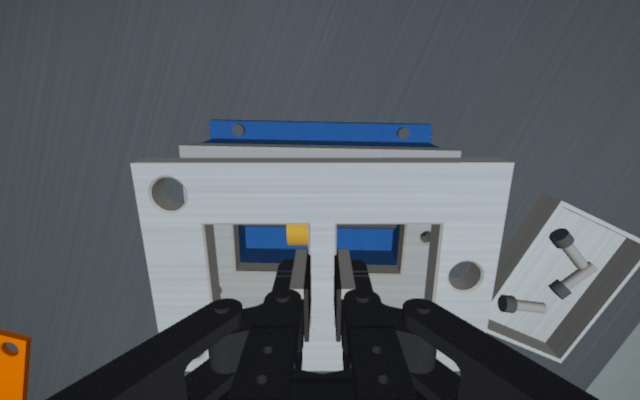

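The spacer sits over the housing with its bottom about 38 mm above the flange. I'll apply the small correction and descend.

```bash
python3 -m inch '[[[-0.03,-0.1,0],[0,0,-0.18],1],[[0,0,-0.4],[0,0,0],1],[[0,0,-0.4],[0,0,0],1],[[0,0,-0.4],[0,0,0],1],[[0,0,-0.35],[0,0,0],1],[[0,0,0],[0,0,0],1],[[0,0,0],[0,0,0],1],[[0,0,0],[0,0,0],1]]'
python3 sp.py
```

```text
t: 11.02
ee_pos: [0.558, -0.0252, 0.2415]
orientation: [-3.141, -0.0, 1.94]
wrist_force: [0.5, -0.2, -3.0]
finger_gap: 0.0101
grip_force: 60.0
[(array([163.3, 195.8]), 542, array([ 0.48464471, -0.01381802]))]
[(array([467. , 277.7]), 530, array([ 0.61656548, -0.00260454]))]
spacer [ 0.55737725 -0.0254272 ] 0.37477419732671774 [0.00149701 0.00149701] tcp [ 0.55821306 -0.02524277  0.24186057] [3.14125941e+00 1.92213545e-04 1.93958192e+00] off in tool(yaw-90) frame [-0.0008461   0.00012927] dyaw 0.005988607143091407 0.01007495582912678
```

```bash
python3 -m inch '[[[0,0.06,-0.1],[0,0,0],1],[[0,0,-0.1],[0,0,0],1],[[0,0,-0.05],[0,0,0],1],[[0,0,0],[0,0,0],1],[[0,0,0],[0,0,0],1],[[0,0,0],[0,0,0],1]]'
python3 -m inch '[[[0,0,-0.1],[0,0,0],1],[[0,0,0],[0,0,0],1],[[0,0,0],[0,0,0],1]]'
```

```text
t: 11.57
ee_pos: [0.558, -0.024, 0.2367]
orientation: [3.142, 0.0, 1.94]
wrist_force: [-1.3, 0.3, -2.4]
finger_gap: 0.0101
grip_force: 60.0
t: 11.82
ee_pos: [0.5583, -0.024, 0.235]
orientation: [3.141, 0.0, 1.94]
wrist_force: [0.0, 0.4, -2.4]
finger_gap: 0.0102
grip_force: 60.2
```

```bash
python3 -m inch '[[[0,0,-0.06],[0,0,0],1],[[0,0,0],[0,0,0],1],[[0,0,0],[0,0,0],1]]'
python3 -m inch '[[[0,0,0],[0,0,0],0.9],[[0,0,0],[0,0,0],0.8],[[0,0,0],[0,0,0],0.7],[[0,0,0],[0,0,0],0.6],[[0,0,0],[0,0,0],0.5],[[0,0,0],[0,0,0],0.5],[[0,0,0],[0,0,0],0.5],[[0,0,0],[0,0,0],0.5]]'
python3 -m inch '[[[0,0,0.3],[0,0,0],0.5],[[0,0,0.6],[0,0,0],0.5],[[0,0,1],[0,0,0],0.5],[[0,0,1],[0,0,0],0.5],[[0,0,1],[0,0,0],0.5],[[0,0,1],[0,0,0],0.5],[[0,0,1],[0,0,0],0.5],[[0,0,1],[0,0,0],0.5],[[0,0,1],[0,0,0],0.5],[[0,0,0],[0,0,0],0.5],[[0,0,0],[0,0,0],0.5],[[0,0,0],[0,0,0],0.5]]'
python3 -c "from h import *
cam('wrist','w5.png');print(telemetry.get_state()['ee_pos'])"
```

```text
t: 12.07
ee_pos: [0.5584, -0.024, 0.235]
orientation: [3.141, 0.0, 1.94]
wrist_force: [-2.4, 0.7, 6.2]
finger_gap: 0.0103
grip_force: 61.2
t: 12.73
ee_pos: [0.558, -0.024, 0.2334]
orientation: [-3.141, -0.0, 1.94]
wrist_force: [-0.3, 0.5, 1.3]
finger_gap: 0.0427
grip_force: 0.0
t: 13.73
ee_pos: [0.5577, -0.024, 0.3915]
orientation: [3.142, 0.0, 1.94]
wrist_force: [-0.3, 0.1, 0.0]
finger_gap: 0.043
grip_force: 0.0
[ 0.55746727 -0.02396161  0.39064534]
```

View pics/w5.png

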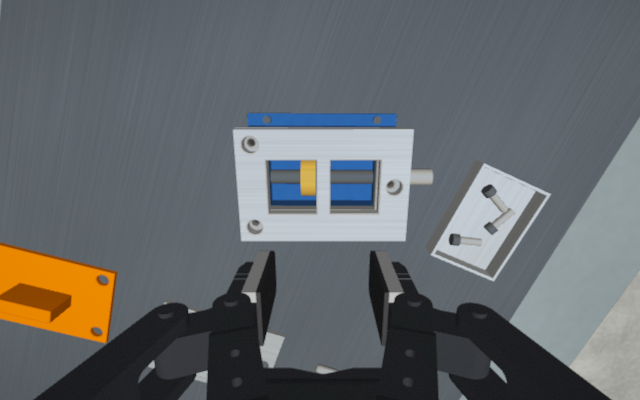

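The spacer lies on the housing, and the dark threaded holes show through its holes at (251,144), (255,227) and (394,186). Now I'll check this with numbers.

```bash
python3 - <<'E'
from h import *
c=cam('wrist'); g=c['img'].astype(float).mean(2); S=[];T=[]
for u,v in [(251,144),(255,227),(394,186)]:
    q=g[v-12:v+13,u-12:u+13]; bg=np.median(q); 
    for lst,th,z in((S,bg-18,.072),(T,80,.06)):
        m=np.zeros((400,640)); m[v-12:v+13,u-12:u+13]=q<th
        b=sorted(blobs(c,m,8,400,z),key=lambda b:-b[1])[0]; print(bg,b[:2]); lst.append(b[2])
S=np.array(S);T=np.array(T)
print('spacer',fit(TRI,S)); print('housing',fit(TRI,T)); print((S-T)*1000)
s=telemetry.get_state(); print(s['t'],s['q'].round(2))
E
```

```text
194.66666666666666 (array([248.7, 144.2]), 204)
194.66666666666666 (array([251.8, 142.3]), 24)
198.0 (array([254.8, 227.4]), 206)Traceback (most recent call last):
  File "<stdin>", line 7, in <module>
IndexError: list index out of range
```

```bash
python3 - <<'E'
from h import *
c=cam('wrist'); g=c['img'].astype(float).mean(2); S=[];T=[]
for u,v in [(251,144),(255,227),(394,186)]:
    q=g[v-12:v+13,u-12:u+13].copy()
    m=np.zeros((400,640)); m[v-10:v+11,u-10:u+11]=g[v-10:v+11,u-10:u+11]<178
    b=sorted(blobs(c,m,8,400,.072),key=lambda b:-b[1])[0]; S.append(b[2]); print(b[:2])
    k=q[4:-4,4:-4]; th=k.min()+35; yy,xx=np.mgrid[v-8:v+9,u-8:u+9]; w=np.clip(th-k,0,None)
    p=np.array([(w*xx).sum(),(w*yy).sum()])/w.sum(); T.append(ray(c,p,.06)[0,:2]); print(p,k.min(),(w>0).sum())
S=np.array(S);T=np.array(T)
print('spacer',fit(TRI,S)); print('housing',fit(TRI,T)); print((S-T)*1000)
s=telemetry.get_state(); print(s['t'],s['q'].round(2))
big=cv2.resize(c['img'][125:250,225:420,::-1],None,fx=4,fy=4,interpolation=cv2.INTER_CUBIC); cv2.imwrite('pics/w6.png',big)
E
```

```text
(array([249.3, 144.7]), 211)
[252.125     142.5591637] 59.666666666666664 34
(array([254.9, 227.7]), 200)
[256.59467456 222.17751479] 57.666666666666664 9
(array([395.5, 188.2]), 196)
[391.70876289 184.46391753] 62.333333333333336 30
spacer (array([ 0.5578152 , -0.02326171]), np.float64(0.36744181449888796), array([0.00047201, 0.0001377 , 0.00033955]))
housing (array([ 0.55713152, -0.02306118]), np.float64(0.36385565071122405), array([0.00012748, 0.00020074, 0.00014891]))
[[ 0.11106859 -0.26006655]
 [ 0.95208135 -0.60751299]
 [ 1.06739618  0.05833471]]
13.8833 [-0.09  0.05  1.87  0.    1.22 -0.46]
```

View pics/w6.png

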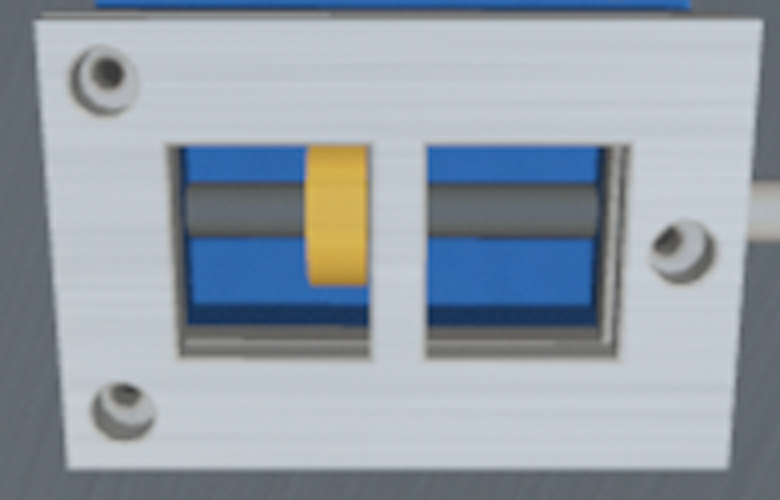

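The zoomed crop shows every threaded hole within its spacer hole, and the offset is about 1 mm. Next I'll move to the cover.

```bash
python3 -m inch '[[[-0.1,-0.6,0],[0,0,-1],0.3],[[-0.1,-0.6,0],[0,0,-1],0.3],[[-0.1,-0.6,0],[0,0,-1],0.3],[[-0.1,-0.6,0],[0,0,-1],0.3],[[-0.1,-0.6,0],[0,0,-1],0.3],[[-0.1,-0.6,0],[0,0,-1],0.3],[[-0.1,-0.6,0],[0,0,-1],0.3],[[-0.1,-0.6,0],[0,0,-1],0.3],[[-0.1,-0.6,0],[0,0,-1],0.3],[[-0.1,-0.6,0],[0,0,-1],0.3],[[-0.1,-0.6,0],[0,0,-1],0.3],[[-0.1,-0.6,0],[0,0,-1],0.3]]'
python3 -m inch '[[[-0.1,-0.6,0],[0,0,-1],0.3],[[-0.1,-0.6,0],[0,0,-1],0.3],[[-0.1,-0.6,0],[0,0,-1],0.3],[[-0.1,-0.6,0],[0,0,-1],0.3],[[-0.1,-0.6,0],[0,0,-1],0.3],[[-0.1,-0.6,0],[0,0,-1],0.3],[[-0.1,-0.6,0],[0,0,-1],0.3],[[-0.1,-0.6,0],[0,0,-1],0.3],[[-0.1,-0.6,0],[0,0,-1],0.3],[[-0.1,-0.6,0],[0,0,-1],0.3],[[0,0,0],[0,0,0],0.3],[[0,0,0],[0,0,0],0.3]]'
python3 -c "from h import *
cam('wrist','w7.png')"
```

```text
t: 14.88
ee_pos: [0.5335, -0.1685, 0.39]
orientation: [-3.139, 0.001, 0.888]
wrist_force: [0.6, 0.4, 0.1]
finger_gap: 0.0599
grip_force: 0.0
t: 15.88
ee_pos: [0.5137, -0.2881, 0.3903]
orientation: [-3.14, 0.002, 0.021]
wrist_force: [-0.1, -0.1, -0.9]
finger_gap: 0.0603
grip_force: 0.0
```

View pics/w7.png

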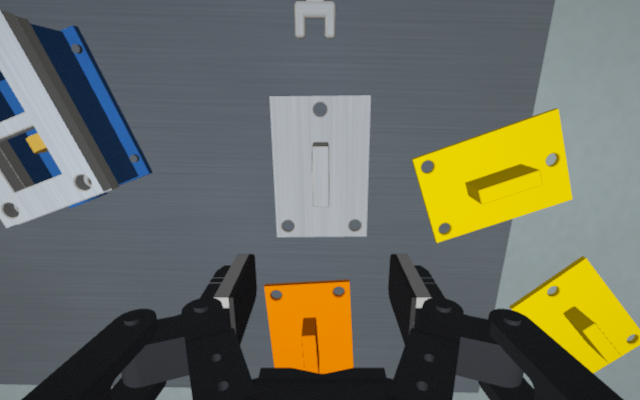

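The grey cover has hole 2 at (320,109) toward +x, hole 0 at (287,225), hole 1 at (354,225), and the rib at (320,175).

```bash
cat > cv.py <<'E'
import sys
from h import *
c=cam('wrist'); s=telemetry.get_state(); g=c['img'].astype(float).mean(2); P=[]
for u,v in [(287,225),(354,225),(320,109)]:
    m=np.zeros((400,640)); q=g[v-10:v+11,u-10:u+11]; m[v-10:v+11,u-10:u+11]=q<135
    b=sorted(blobs(c,m,30,400,.006),key=lambda b:-b[1])[0]; print(b[:2]); P.append(b[2])
o,a,r=fit(TRI,np.array(P)); e=s['ee_pos']; print(o,a,r,e,s['orientation'],'rows',(o-e[:2])/.02,(a-s['orientation'][2])/np.radians(5))
E
python3 cv.py
```

```text
(array([287.9, 225.7]), 122)
(array([354.8, 225. ]), 118)
(array([320.2, 109.3]), 164)
[ 0.51536295 -0.28591176] 0.030143972724362898 [1.63613821e-05 1.79442499e-04 1.70112911e-04] [ 0.51389163 -0.2874628   0.39069568] [-3.14039813e+00  1.07568426e-03  2.16925466e-02] rows [0.07356605 0.07755219] 0.09684620919940778
```

```bash
python3 -m inch '[[[0.07,0.08,-0.5],[0,0,0.1],0.4],[[0,0,-1],[0,0,0],0.4],[[0,0,-1],[0,0,0],0.4],[[0,0,-1],[0,0,0],0.4],[[0,0,-1],[0,0,0],0.4],[[0,0,-1],[0,0,0],0.4],[[0,0,-1],[0,0,0],0.4],[[0,0,-0.7],[0,0,0],0.4],[[0,0,-0.5],[0,0,0],0.4],[[0,0,0],[0,0,0],0.4],[[0,0,0],[0,0,0],0.4],[[0,0,0],[0,0,0],0.4]]'
```

```text
t: 16.98
ee_pos: [0.5159, -0.2864, 0.2383]
orientation: [3.141, -0.001, 0.029]
wrist_force: [0.1, 0.1, 0.2]
finger_gap: 0.0516
grip_force: 0.0
```

Position is within 1 mm. I'll descend 52 mm and close.

```bash
python3 -m inch '[[[0,0,-0.8],[0,0,0],0.4],[[0,0,-0.8],[0,0,0],0.4],[[0,0,-0.6],[0,0,0],0.4],[[0,0,-0.4],[0,0,0],0.4],[[0,0,0],[0,0,0],0.4],[[0,0,0],[0,0,0],0.4]]'
python3 -m inch '[[[0,0,0],[0,0,0],0.7],[[0,0,0],[0,0,0],0.8],[[0,0,0],[0,0,0],0.9],[[0,0,0],[0,0,0],1],[[0,0,0],[0,0,0],1],[[0,0,0],[0,0,0],1],[[0,0,0],[0,0,0],1],[[0,0,0],[0,0,0],1],[[0,0,0],[0,0,0],1]]'
python3 -m inch '[[[0,0,0.3],[0,0,0],1],[[0,0,0.6],[0,0,0],1],[[0,0,1],[0,0,0],1],[[0,0,1],[0,0,0],1],[[0,0,1],[0,0,0],1],[[0,0,1],[0,0,0],1],[[0,0,1],[0,0,0],1],[[0,0,0.6],[0,0,0],1],[[0,0,0.3],[0,0,0],1],[[0,0,0],[0,0,0],1],[[0,0,0],[0,0,0],1],[[0,0,0],[0,0,0],1]]'
python3 -c "from h import *
cam('wrist','w8.png')"
```

```text
t: 17.48
ee_pos: [0.5154, -0.2864, 0.1855]
orientation: [-3.141, 0.0, 0.029]
wrist_force: [-0.0, -0.2, 0.3]
finger_gap: 0.0514
grip_force: 0.0
t: 18.23
ee_pos: [0.516, -0.2867, 0.1866]
orientation: [3.141, -0.002, 0.028]
wrist_force: [-0.3, 1.0, 6.5]
finger_gap: 0.0149
grip_force: 61.1
t: 19.23
ee_pos: [0.5147, -0.286, 0.3197]
orientation: [-3.14, 0.003, 0.028]
wrist_force: [0.2, 0.4, -5.4]
finger_gap: 0.015
grip_force: 59.7
```

View pics/w8.png

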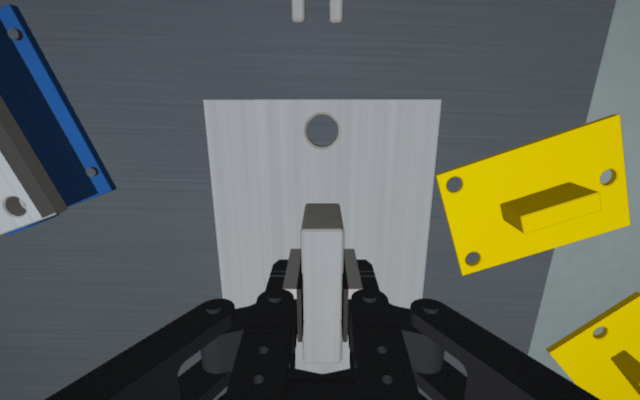

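The cover is held: hole 2 is at (322,131) and the front corners are at (204,100) and (441,100). I'll measure its pose in the hand and check that it is level.

```bash
cat > ch.py <<'E'
from h import *
c=cam('wrist'); s=telemetry.get_state(); g=c['img'].astype(int); e=s['ee_pos']; z=e[2]-.186+.006
d=g.mean(2); P=[]
m=np.zeros((400,640)); m[105:157,296:348]=d[105:157,296:348]<120
b=sorted(blobs(c,m,200,2000,z),key=lambda b:-b[1])[0]; print('hole2 px',b[:2],b[2])
# plate edges: left/right edge columns on rows 110..260, front edge rows
L=[];R=[];F=[]
for r in range(115,240,5):
    row=d[r,150:500]; gr=np.diff(cv2.blur(row[None].astype(np.float32),(3,1))[0]); 
    L.append((150+gr[30:100].argmax()+30.5,r)); R.append((150+gr[250:320].argmin()+250.5,r))
for u in list(range(220,296,6))+list(range(350,430,6)):
    col=d[80:120,u]; F.append((u,80+np.diff(col).argmax()+.5))
def ln(p): 
    q=ray(c,p,z)[:,:2].astype(np.float32); l=cv2.fitLine(q,cv2.DIST_HUBER,0,.0003,.001).ravel(); return l
l,r,f=map(ln,(L,R,F)); a=[np.arctan2(k[1],k[0]) for k in (l,r,f)]; print('edge angles',np.round(a,4))
n=np.array([-l[1],l[0]]); w=abs(n@(r[2:]-l[2:])); print('width',w)
th=s['orientation'][2]; Rm=np.array([[np.cos(th),-np.sin(th)],[np.sin(th),np.cos(th)]])
loc=lambda p:Rm.T@(np.array(p)-e[:2])
print('hole2 in tool',loc(b[2]),'front mid',loc((f[2:]))[0],'side mid y',(loc(l[2:])[1]+loc(r[2:])[1])/2); print(e,s['orientation'],s['t'])
E
python3 ch.py
```

```text
hole2 px (array([321.5, 130.2]), 850) [ 0.5753325  -0.28371536]
edge angles [ 0.0254  0.0277 -1.5427]
width 0.09954345
hole2 in tool [0.06061206 0.00061774] front mid 0.07361692184560618 side mid y 0.0005201180198588125
[ 0.51476255 -0.28605722  0.31962267] [-3.13981132e+00  2.76363035e-03  2.84531805e-02] 19.3333
```

```bash
python3 -m inch '[[[0.08,0.5,0],[0,0,0.15],1],[[0.16,0.94,0],[0,0,0.28],1],[[0.16,0.94,0],[0,0,0.28],1],[[0.16,0.94,0],[0,0,0.28],1],[[0.16,0.94,0],[0,0,0.28],1],[[0.16,0.94,0],[0,0,0.28],1],[[0.16,0.94,0],[0,0,0.28],1],[[0.16,0.94,0],[0,0,0.28],1],[[0.16,0.94,0],[0,0,0.28],1],[[0.16,0.94,0],[0,0,0.28],1],[[0.16,0.94,0],[0,0,0.28],1],[[0.16,0.94,0],[0,0,0.28],1]]'
python3 -m inch '[[[0.16,0.94,0],[0,0,0.28],1],[[0.16,0.94,0],[0,0,0.28],1],[[0.08,0.4,0],[0,0,0.1],1],[[0,0,-0.3],[0,0,0],1],[[0,0,-0.5],[0,0,0],1],[[0,0,-0.5],[0,0,0],1],[[0,0,0],[0,0,0],1],[[0,0,0],[0,0,0],1],[[0,0,0],[0,0,0],1],[[0,0,0],[0,0,0],1]]'
```

```text
t: 20.33
ee_pos: [0.5519, -0.0679, 0.3208]
orientation: [-3.141, 0.001, 0.312]
wrist_force: [-0.4, -0.9, -4.8]
finger_gap: 0.015
grip_force: 59.7
t: 21.17
ee_pos: [0.5604, -0.0246, 0.2957]
orientation: [3.141, -0.001, 0.367]
wrist_force: [0.7, -0.1, -5.1]
finger_gap: 0.0152
grip_force: 59.6
```

```bash
python3 -m inch '[[[-0.09,0.06,-0.3],[0,0,0],1],[[0,0,-0.4],[0,0,0],1],[[0,0,-0.3],[0,0,0],1],[[0,0,-0.12],[0,0,0],1],[[0,0,0],[0,0,0],1],[[0,0,0],[0,0,0],1],[[0,0,0],[0,0,0],1],[[0,0,0],[0,0,0],1],[[0,0,0],[0,0,0],1],[[0,0,0],[0,0,0],1]]'
python3 ch.py; python3 -c "from h import *
cam('wrist','w9.png')"
```

```text
t: 22.0
ee_pos: [0.5585, -0.0228, 0.2734]
orientation: [3.141, -0.001, 0.368]
wrist_force: [-0.4, -0.7, -4.4]
finger_gap: 0.0152
grip_force: 59.7Traceback (most recent call last):
  File "ch.py", line 5, in <module>
    b=sorted(blobs(c,m,200,2000,z),key=lambda b:-b[1])[0]; print('hole2 px',b[:2],b[2])
      ~~~~~~~~~~~~~~~~~~~~~~~~~~~~~~~~~~~~~~~~~~~~~~~~^^^
IndexError: list index out of range
```

View pics/w9.png

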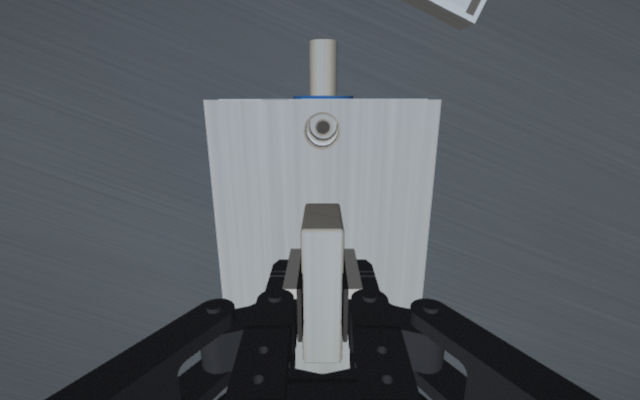

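The cover hangs over the spacer with the threaded hole showing through hole 2 at (323,127). The cover hasn't shifted in the hand. I've now viewed 11 pictures, one over the limit of 10, so I'll check by numbers only from here.

```bash
python3 - <<'E'
from h import *
c=cam('wrist'); s=telemetry.get_state(); e=s['ee_pos']; print(e,s['orientation'],s['t'])
d=c['img'].astype(float).mean(2); m=np.zeros((400,640)); m[112:145,306:340]=d[112:145,306:340]<90
print(blobs(c,m,20,600,.06)[0]); print('cover hole2',ray(c,(321.5,130.2),e[2]-.18))
R=lambda a:np.array([[np.cos(a),-np.sin(a)],[np.sin(a),np.cos(a)]])
C=e[:2]+R(s['orientation'][2])@[-.0014,.0006]; print('cover',C)
print('model housing hole2',np.array([.557,-.0232])+R(.367)@[.062,0])
print('hole errs mm',1000*((C+TRI@R(s['orientation'][2]-.001).T)-(np.array([.557,-.0232])+TRI@R(.367).T)))
E
```

```text
[ 0.55841309 -0.02281002  0.27324452] [ 3.14146317e+00 -2.54522588e-04  3.67886797e-01] 22.15
(array([322.6, 126.8]), 115, array([ 0.61468884, -0.00141004]))
cover hole2 [[ 6.15518027e-01 -4.93901441e-04  9.32445157e-02]]
cover [ 0.55689097 -0.02275367]
model housing hole2 [ 0.6148713  -0.00095336]
hole errs mm [[-0.10763412  0.45438266]
 [-0.11545349  0.45137728]
 [-0.10650776  0.43977723]]
```

The error is under 1.5 mm and the arm is still, so I'm handing in.

```bash
python3 -c "
from workcell import manip
print(manip.job_done())"
```

```text
the job is handed in; nothing more can be done
None
```

The job is handed in with the spacer released on the housing (holes about 1 mm off) and the cover held still about 15 mm above it (hole 2 about 1.2 mm off, all three within 0.5 mm by the arm's pose), but I viewed 11 pictures against the limit of 10 and the hand-in returned no verdict.

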